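Level the marble cheese stand so that it no longer rocks

TASK

The marble cheese stand sags towards the robot and rocks, because its two front levelling screws are wound too far up. Gently turn both screws down until the slab is level and all four feet carry weight, so that it no longer rocks, leaving the stand where it is and not disturbing the two cheeses on it and the small one in front.

Things in the scene. Friction and masses are not known exactly. Their poses are not given: they have to be found in the camera images.
- stand: Loose cheese stand, about 5 kg: marble slab 220 (x) x 300 (y) x 20 mm, top 40 mm up when level. Origin: under the slab's centre, level with the rear soles; x away from the robot, y left, z square to the slab (level = z vertical). Steel screw lugs, top at 32 mm, at x=-135, y=+-120. At the start its front sags 3 to 8 mm, on the rear feet and one front foot; the rear feet always stay down.
- left_bar (a point): Centre of the left screw's black bar handle: 44 mm long (x), 12 mm thick (y), 32 mm tall (z, up along the screw). Clockwise seen from above drives screw, bar and foot together down out of the lug, 3 mm per rad; stop 3.7 to 4.1 rad ahead. About 0.08 N m turns it while its foot hangs free. It stays where it is left, also under load.
- right_bar (a point): Centre of the right screw's bar handle, the same as the left one. The stand yields easily up and down at the front: a hand that holds a bar at fixed height while it turns can lift or press the stand, so let go to judge level. About 0.9 to 2.9 rad per screw are needed in all.
- left_foot: Rubber foot of the left screw, 22 mm across; origin at the centre of its sole, 69 mm below the bar's centre. It turns with the screw and stands on its own fixed anti-slip pad, 0.5 to 4 mm high, of unknown height. As the foot takes load the screw turns clearly stiffer; from then on the bar keeps its height and the stand's front rises instead.
- right_foot: Rubber foot of the right screw, the same; its pad's height differs from the left one's. When level the front feet together carry about 19 N; one screw 1 mm (0.33 rad) too long or short already lifts a front foot.
- rear_left_foot: Rubber rear foot of the stand, 22 mm across, 20 mm tall, not adjustable; origin at the centre of its sole (stand x=+85, y=+120 mm). The rubber gives about 1 mm under 22 N.
- rear_right_foot: The other rear foot (stand x=+85, y=-120 mm).
- pyramid_a: Ash-grey truncated pyramid cheese, about 65 mm square, 56 mm high, 0.2 kg, loose on the rear left of the slab; origin under its centre.
- pyramid_b: Paler pyramid cheese of the same size, loose on the rear right of the slab.
- round_a: Small round cheese, 72 mm across, 26 mm high, on the counter in front of the stand midway between the screws; origin under its centre.

How it is judged (in metres and radians):
At the end, for the whole second after the job is handed in: The slab is level within 0.010 rad (0.6 degrees), each of the four feet carries more than 1.5 N, and the stand is at rest within 25 mm of where it stood (angle between stand's own z axis and vertical below 0.01 rad and contact force between each of left_foot, right_foot, rear_left_foot, rear_right_foot and anything else above 1.5 N and linear speed of stand below 0.01 m/s and distance of stand from where it was at the start of the episode below 0.025 m); the robot touches nothing.
It fails at once if a front foot is jammed onto the counter with more than 42 N (contact force between any of left_foot, right_foot and anything else above 42 N).
It fails at once if the stand is tipped by more than 0.07 rad (4 degrees) (angle between stand's own z axis and vertical above 0.07 rad).
It fails at once if a cheese on the stand or the small one in front of it is pushed more than 30 mm from where it was (distance of any of pyramid_a, pyramid_b, round_a from where it was at the start of the episode above 0.03 m).
It also fails if it takes over 72 s, if anything falls off the work surface, if the arm or the gripper's body presses on something with over 40 N, if the wrist force passes 120 N, or if a joint passes its speed limit or range.

ROBOT

A 6-joint arm with a two-finger parallel gripper is mounted at the origin on the work surface. World frame = base frame: x ahead of the robot, y to its left, z up, the work surface at z = 0. Lengths are in mm, angles in rad, forces in N, time in s.
With the tool pointing down it reaches from about 350 to 775 mm from the base axis. Payload 7.3 kg.
Tool frame: the origin (TCP) lies at the very end of the fingers, on their centre line; the grasp point (between the pads) lies 19 mm behind it; z points along the fingers, y is the line along which they close (so a half turn about z gives the same grasp; the last joint's range is limited). The gripper opens to 92 mm and grips with 3 to 60 N. Pads are 19 mm wide; open, the fingers measure 130 mm over their backs; the gripper's body (75 mm by 190 mm) begins 47 mm behind the grasp point.
Start: joints at [1.085, 0.342, 1.524, -0, 1.275, -0.146], TCP at [174.968, 495.006, 226.741] pointing down, gripper open.
Joint ranges: [-2.53, 2.53], [-0.77, 2.02], [0.04, 2.7], [-1, 4.14], [0.28, 2.66], [-3.11, 3.11]. Speed limits (rad/s): [2.57, 2.57, 3.14, 3.14, 3.14, 3.14].

INTERFACE

Orientations are given as [roll, pitch, yaw] about the fixed x, y, z axes, in that order (R = Rz(yaw) Ry(pitch) Rx(roll)).
In Python, from plant import bot gives the robot as it stands.
- The arm moves only by the tool apply_moves, never from a script. Its argument "motion" is text: rows parted by semicolons, each of 4 numbers parted by spaces: the shift along the tool's x, y, z in m, then the turn about the tool's z in degrees. A call has 1 to 8 rows; each row shifts and turns the commanded pose from where the row before left it, along the tool's axes as they then stand; what a row does not reach is not made up. A row lasts 1/8 s, in which the tool goes at most 62.5 mm and 10.7 degrees, less where a joint would pass 70% of its speed; a pose out of reach is approached as far as the arm can. A call with a gripper value outside its range is refused whole. "fingers" is the opening, from -1 (shut) to 1 (fully open), set as the call begins (left out, the last holds). The fingers move at their own pace and stop on an object; the grip force is fixed at half the most. Time passes only in rows, so rows that do not move let the fingers close. It gives the time, the measured TCP pose, the force, the opening and the grip force at its end, in the units of the state.
- bot.get_obs(): the state, without advancing time (a new reading comes with each control period).
- bot.capture(name): name is "side" or "top" or "wrist"; returns a dict with "img" (384x512x3 uint8, blue, green, red), "range_z" (384x512 float32, mm along the optical axis (not along the pixel's ray), 0 where there is no reading), "fx", "fy", "cx", "cy" (pixels), "world_from_camera" (4x4, takes a point from camera to world coordinates); the wrist camera has in their place "mount" (4x4, takes a point from camera to tool coordinates, whose origin is the TCP and whose axes are the flange's). Camera axes: x right, y down, z forward; pixel columns grow to the right and rows downward; lengths in mm; the calibration is good to about 2 mm. A picture is of the moment at which its call begins: read the wrist's pose just before it.
- bot.close_job(): hands the job in; it is judged then, once.
Trained networks look in a picture, given as the dict that the camera call returned (one of the last four; its "shot" number tells which), for a name from the list of things; names that differ only in an ending like _2 or _b are one class to them, and where a whole thing is asked for, a point or a joint stands for the part that bears it (a point fixed in the world has none). Each returns a list of dicts, best first, with "p" (0 to 1); they miss things now and then, are a little off and sometimes report something else, mostly with a low value. They report only what shows in the picture. A call takes as long as a camera call.
- bot.cut_out(picture, thing): "pixels" (384x512 bool, what is visible of it) and "point" ([column, row] in pixels, amid what is visible of it).
The state is a dict: "time": time; "joint_positions": joint angles; "dq": joint speeds; "tau": joint torques, N m; "tool_pos": TCP position; "tcp_rot": TCP orientation; "contact_force": force on the tool from outside, world axes, zero at the start; "moment": the same for the moment, N m; "grip_width": finger opening in mm; "finger_force": force on a finger pad.
Only numpy, scipy, OpenCV 4.12 (cv2) and the standard library are available. Lean on these libraries where they do the work, as an engineer would, in place of code of your own. Each camera call takes 0.05 s, during which the arm holds its last target. There are 200 camera calls.

## Working session

There is one attempt and no reset: what is moved stays moved. The work goes in short steps, Python scripts to look and compute and a tool call to move; the robot and the scene stay as the last step left them, time stands still between calls to the robot, and variables do not carry over. Pictures are saved under pics/ and viewed, at most 10 in all, crops included, and the job is handed in when it is done.

Besides the shell and the picture viewer there is one more tool, called after "Call:" by a JSON object that holds its "name" and its "arguments". apply_moves: Moves the arm, as the interface text tells. Its arguments: {"type":"object","properties":{"motion":{"type":"string"},"fingers":{"type":"number"}},"required":["motion"]}

```bash
ls; mkdir -p pics; cat > h.py <<'E'
from plant import bot
import numpy as np, cv2
def pts(c,mask=None,T=None):
    z=c["range_z"]; m=z>0
    if mask is not None: m&=mask
    v,u=np.nonzero(m); d=z[v,u]
    p=np.c_[(u-c["cx"])/c["fx"]*d,(v-c["cy"])/c["fy"]*d,d,np.ones(len(d))]
    T=c["world_from_camera"] if T is None else T
    return (p@np.array(T).T)[:,:3]
E
python3 - <<'E'
from h import *
o=bot.get_obs()
print(o)
for n in("top","side"):
    c=bot.capture(n); cv2.imwrite(f"pics/{n}0.png",c["img"])
    print(n,c["fx"],np.round(c["world_from_camera"],3).tolist())
    for t in("left_bar","stand","pyramid_a","round_a","left_foot"):
        for r in bot.cut_out(c,t)[:3]:
            p=pts(c,r["pixels"])
            print(t,round(r["p"],2),r["point"],r["pixels"].sum(),np.round(np.median(p,0)) if len(p) else None, np.round(np.percentile(p,[3,97],axis=0)).tolist() if len(p) else None)
E
```

```text
pics
{'time': 0.0, 'joint_positions': array([ 1.08500258e+00,  3.42742907e-01,  1.52502813e+00, -3.44214369e-05,
        1.27540646e+00, -1.45983495e-01]), 'dq': array([ 0.00124682,  0.00144804, -0.00019887, -0.00070521,  0.0008747 ,
        0.00071189]), 'tau': array([ 5.08998983e-04, -4.31231582e+01, -2.44217920e+01,  7.17360084e-02,
        5.59050974e-02, -1.51957056e-04]), 'tool_pos': array([174.77098238, 494.61374148, 226.0306165 ]), 'tcp_rot': array([-3.14001987e+00, -1.97976173e-04,  2.80179229e+00]), 'contact_force': array([-0.18358914,  0.4429437 ,  0.68667511]), 'moment': array([ 0.04018392, -0.00407332, -0.02358373]), 'finger_force': 0.0, 'grip_width': 91.63180579032768}
top 352.79618474734644 [[0.014, -0.988, 0.152, 508.896], [-1.0, -0.015, -0.003, 27.676], [0.005, -0.152, -0.988, 778.252], [0.0, 0.0, 0.0, 1.0]]
left_bar 0.46 [199.6, 282.0] 228 [441. 148.  85.] [[421.0, 143.0, 28.0], [461.0, 158.0, 89.0]]
stand 0.79 [245.9, 217.8] 13929 [572.  64.  37.] [[450.0, -85.0, 26.0], [707.0, 204.0, 54.0]]
pyramid_a 0.79 [276.2, 180.4] 854 [634.   3.  93.] [[610.0, -26.0, 51.0], [662.0, 30.0, 96.0]]
pyramid_a 0.63 [213.2, 186.1] 930 [629. 126.  93.] [[602.0, 99.0, 45.0], [661.0, 156.0, 96.0]]
round_a 0.75 [266.5, 294.0] 925 [415.  18.  26.] [[385.0, -11.0, 23.0], [445.0, 49.0, 29.0]]
round_a 0.62 [317.3, 258.4] 217 [491. -80.  86.] [[471.0, -96.0, 26.0], [510.0, -73.0, 89.0]]
side 439.5130379425105 [[0.733, -0.328, 0.596, 127.766], [-0.68, -0.355, 0.642, -513.265], [0.001, -0.876, -0.483, 476.25], [0.0, 0.0, 0.0, 1.0]]
stand 0.62 [231.5, 221.2] 10065 [540.  26.  36.] [[430.0, -100.0, 20.0], [704.0, 190.0, 81.0]]
pyramid_a 0.89 [230.2, 182.6] 1218 [619. 115.  70.] [[601.0, 96.0, 38.0], [668.0, 149.0, 95.0]]
pyramid_a 0.57 [276.6, 203.3] 1422 [622. -15.  71.] [[608.0, -33.0, 41.0], [669.0, 21.0, 95.0]]
round_a 0.62 [230.9, 225.2] 10083 [540.  26.  36.] [[429.0, -100.0, 20.0], [704.0, 190.0, 81.0]]
```

View picture.

```bash
cat >> h.py <<'E'
def plane(p,it=6):
    A=p.copy()
    for _ in range(it):
        k=np.linalg.lstsq(np.c_[A[:,:2]-[550,40],np.ones(len(A))],A[:,2],rcond=None)[0]
        r=p[:,2]-np.c_[p[:,:2]-[550,40],np.ones(len(p))]@k
        A=p[np.abs(r)<max(1.5,2*np.median(np.abs(r)))]
    return k,len(A),np.std(A[:,2]-np.c_[A[:,:2]-[550,40],np.ones(len(A))]@k)
E
python3 - <<'E'
import cv2,numpy as np
a=cv2.imread("pics/top0.png");b=cv2.imread("pics/side0.png")
cv2.imwrite("pics/v0.png",np.hstack([cv2.resize(a[120:330,150:360],(400,400)),cv2.resize(b[120:350,100:330],(400,400))]))
E
python3 - <<'E'
from h import *
for n in("top","side"):
    c=bot.capture(n)
    p=pts(c)
    s=bot.cut_out(c,"stand")[0]["pixels"]
    ps=pts(c,s); print(n,"slab",plane(ps[(ps[:,2]>15)&(ps[:,2]<50)]))
    q=p[(np.abs(p[:,2])<10)&(p[:,0]>250)&(p[:,0]<900)&(abs(p[:,1])<400)]; print("counter",plane(q))
    for y0,y1,x0,x1 in((125,185,405,480),(-110,-50,455,530)):
        b=p[(p[:,1]>y0)&(p[:,1]<y1)&(p[:,0]>x0)&(p[:,0]<x1)&(p[:,2]>70)]
        r=cv2.minAreaRect(b[:,:2].astype(np.float32)); print(len(b),r,b.mean(0),np.percentile(b[:,2],[5,50,95]))
E
```

```text
top slab (array([2.27377616e-02, 1.53728524e-03, 3.60765677e+01]), 10597, np.float64(0.9153314062351199))
counter (array([-0.00096924, -0.00051041,  0.0552438 ]), 64886, np.float64(0.9630024591993925))
176 ((440.13861083984375, 151.6451416015625), (12.284713745117188, 44.25597381591797), 87.803955078125) [440.53820556 150.48851774  84.70133606] [73.8935241  86.28355506 88.42272008]
162 ((490.77655029296875, -82.55156707763672), (12.266217231750488, 43.1368522644043), 73.9426040649414) [491.18275333 -81.62763684  85.42590678] [75.20627104 86.39777114 88.9500317 ]
side slab (array([2.37411975e-02, 2.11054417e-03, 3.57556102e+01]), 6321, np.float64(0.6785973334130038))
counter (array([-1.62489957e-04, -4.51607829e-04, -1.91248184e-01]), 58496, np.float64(0.6923973128382699))
253 ((440.863037109375, 149.74630737304688), (13.556897163391113, 43.825653076171875), 87.36150360107422) [439.10852292 147.84497806  80.33243696] [71.11791651 81.14332429 87.49265099]
343 ((491.45733642578125, -82.83316040039062), (13.632606506347656, 43.92163848876953), 74.79586029052734) [489.41640271 -85.71877951  80.83080209] [71.47461321 82.02867173 87.27657344]
```

View pics/v0.png

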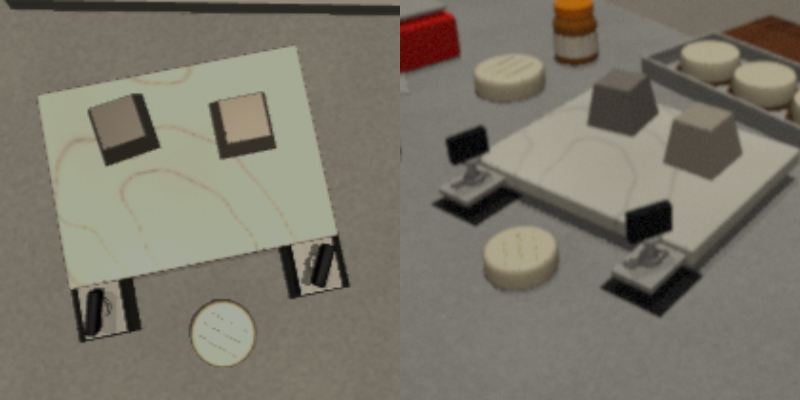

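The image shows the two bars at crop (95,312) and (322,264), both roughly along world x. The stand is yawed about 12° and tilted about 0.024 rad towards the robot. I'll go to the left bar first.

Call:
{"name": "apply_moves", "arguments": {"motion": "-0.046 -0.0295 0 0;-0.046 -0.0295 0 0;-0.046 -0.0295 0 0;-0.046 -0.0295 0 0;-0.046 -0.0295 0 0;-0.046 -0.0295 0 0;-0.046 -0.0295 0 0;-0.043 -0.029 0 -8", "fingers": -0.1}}

```text
time: 1.8
tool_pos: [441.7, 149.7, 226.9]
tcp_rot: [3.141, 0.001, 2.944]
contact_force: [1.3, -0.3, 0.0]
grip_width: 41.2
finger_force: 0.0
```

```bash
cat >> h.py <<'E'
from scipy.spatial.transform import Rotation as R
def delta(x,y,z,yaw):
    o=bot.get_obs(); M=R.from_euler("xyz",o["tcp_rot"]).as_matrix()
    d=M.T@(np.array([x,y,z])-o["tool_pos"]); t=(o["tcp_rot"][2]-yaw+np.pi)%(2*np.pi)-np.pi
    print("tool delta mm",np.round(d,1),"turn deg",round(np.degrees(t),1),"t",round(o["time"],2))
E
python3 -c "
from h import *
delta(440.5,150.5,130,3.10);print(bot.get_obs())"
```

```text
tool delta mm [ 1.4  0.5 96.9] turn deg -8.9 t 1.8
{'time': 1.8, 'joint_positions': array([ 1.62074465e-01,  2.33984415e-01,  1.67639297e+00,  2.17789978e-04,
        1.23041999e+00, -1.21126730e+00]), 'dq': array([-8.31190168e-01,  1.98301633e-01, -2.60857273e-01,  1.65272185e-04,
        6.31229315e-02, -1.97850598e+00]), 'tau': array([  3.4540683 , -38.67196441, -22.45460808,  -0.14425117,
         0.17928134,   3.14270765]), 'tool_pos': array([441.68393447, 149.69986313, 226.93896847]), 'tcp_rot': array([3.14112062e+00, 6.72179920e-04, 2.94406531e+00]), 'contact_force': array([ 1.26354181, -0.27029433,  0.03736973]), 'moment': array([ 0.02264894, -0.00431936, -0.02250853]), 'finger_force': 0.0, 'grip_width': 41.17973211461425}
```

Call:
{"name": "apply_moves", "arguments": {"motion": "0.001 0 0.04 -9;0 0 0.04 0;0 0 0.02 0;0 0 0 0"}}

```text
time: 2.3
tool_pos: [438.8, 151.3, 125.6]
tcp_rot: [-3.141, -0.003, 3.098]
contact_force: [-0.3, -0.2, 1.1]
grip_width: 41.0
finger_force: 0.0
```

```bash
python3 -c "
from h import *
delta(440.5,150.5,56,3.10)
c=bot.capture('top');p=pts(c);b=p[(p[:,2]>66)&(p[:,2]<92)&(abs(p[:,0]-440)<40)&(abs(p[:,1]-150)<25)];print(len(b),b.mean(0));cv2.imwrite('pics/top1.png',c['img'])
c=bot.capture('wrist');m=c['mount'];T=np.eye(4);o=bot.get_obs();T[:3,:3]=R.from_euler('xyz',o['tcp_rot']).as_matrix();T[:3,3]=o['tool_pos'];p=pts(c,T=T@m);b=p[(p[:,2]>66)&(p[:,2]<92)&(abs(p[:,0]-440)<30)&(abs(p[:,1]-150)<18)];print(len(b),b.mean(0) if len(b) else 0,cv2.minAreaRect(b[:,:2].astype(np.float32)) if len(b) else 0,o['tcp_rot']);cv2.imwrite('pics/w1.png',c['img'])
print(np.round(m,2).tolist())"
```

```text
tool delta mm [-2.  -0.7 69.6] turn deg -0.1 t 2.3
6 [461.59911753 152.28772098  83.58871811]
921 [437.40581994 151.79885706  85.52249744] ((440.2422790527344, 151.75518798828125), (11.75418472290039, 43.57051467895508), 87.44638061523438) [3.14130337e+00 1.02974437e-03 3.09855782e+00]
[[-0.0, -0.95, -0.31, 84.76], [1.0, -0.0, 0.0, -0.98], [-0.0, -0.31, 0.95, -157.5], [0.0, 0.0, 0.0, 1.0]]
```

View pics/w1.png

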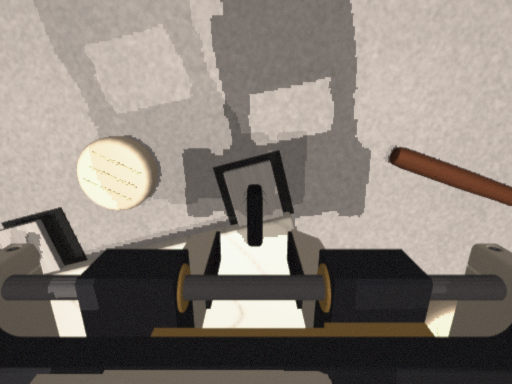

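The bar sits upright between the open fingers at pixel (254,214), and it is aligned with the closing direction. I'll lower and close.

Call:
{"name": "apply_moves", "arguments": {"motion": "-0.002 0 0.025 0;0 0 0.025 0;0 0 0.014 0;0 0 0.005 0;0 0 0 0"}}

```text
time: 3.02
tool_pos: [442.0, 151.6, 58.2]
tcp_rot: [3.141, 0.001, 3.099]
contact_force: [0.2, 1.0, 0.6]
grip_width: 41.0
finger_force: 0.0
```

Call:
{"name": "apply_moves", "arguments": {"motion": "0 0 0 0;0 0 0 0;0 0 0 0;0 0 0 0", "fingers": -1}}

```text
time: 3.52
tool_pos: [441.8, 152.0, 58.0]
tcp_rot: [3.14, 0.001, 3.098]
contact_force: [-0.1, 3.9, 2.3]
grip_width: 11.9
finger_force: 30.0
```

```bash
cat >> h.py <<'E'
def st():
    o=bot.get_obs()
    print("t",round(o["time"],2),"pos",np.round(o["tool_pos"],1),"yaw",round(o["tcp_rot"][2],3),"F",np.round(o["contact_force"],1),"M",np.round(o["moment"],2),"grip",round(o["grip_width"],1),round(o["finger_force"],1),"tau6",round(o["tau"][5],3),"q6",round(o["joint_positions"][5],2))
E
python3 -c "
from h import *
st()"
```

```text
t 3.52 pos [441.8 152.   58. ] yaw 3.098 F [-0.1  3.9  2.3] M [0.77 0.12 0.02] grip 11.9 30.0 tau6 0.093 q6 -1.36
```

Call:
{"name": "apply_moves", "arguments": {"motion": "0 0 0 5;0 0 0 5;0 0 0 0"}}

```text
time: 3.9
tool_pos: [441.9, 151.9, 57.9]
tcp_rot: [3.14, 0.001, 2.924]
contact_force: [0.3, 4.1, 0.4]
grip_width: 11.6
finger_force: 30.0
```

```bash
python3 -c "
from h import *
st()"
```

```text
t 3.9 pos [441.9 151.9  57.9] yaw 2.924 F [0.3 4.1 0.4] M [ 1.15 -0.01 -0.07] grip 11.6 30.0 tau6 0.437 q6 -1.19
```

Call:
{"name": "apply_moves", "arguments": {"motion": "0 0 0 5;0 0 0 5;0 0 0 0"}}

```text
time: 4.28
tool_pos: [442.0, 151.8, 57.9]
tcp_rot: [3.14, 0.001, 2.751]
contact_force: [1.0, 3.6, 0.5]
grip_width: 11.7
finger_force: 30.0
```

```bash
python3 -c "
from h import *
st()"
```

```text
t 4.28 pos [442.  151.8  57.9] yaw 2.751 F [1.  3.6 0.5] M [ 1.26 -0.19  0.  ] grip 11.7 30.0 tau6 0.454 q6 -1.02
```

```bash
cat >> h.py <<'E'
def tilt():
    # yaw 12.2deg stand; slab slope along stand x relative to the counter seen by same camera
    u=np.array([np.cos(.213),np.sin(.213)]); ce=np.array([572.,37.]); 
    for n in("side","top"):
        c=bot.capture(n); p=pts(c); q=p[:,:2]-ce; X=q@u; Y=q@[-u[1],u[0]]
        s=p[(abs(X)<107)&(abs(Y)<147)&(p[:,2]>25)&(p[:,2]<48)]
        k,N,sd=plane(s)
        g=p[(np.abs(p[:,2])<8)&(p[:,0]>250)&(p[:,0]<900)&(abs(p[:,1])<400)]; kc,_,_=plane(g)
        d=k-kc; print(n,"slope x",round(d[:2]@u,4),"y",round(d[:2]@[-u[1],u[0]],4),"h0",round(d[2],2),N)
E
python3 -c "
from h import *
tilt();st()"
```

```text
side slope x 0.0211 y 0.0008 h0 36.23 5618
top slope x 0.021 y 0.0006 h0 36.26 8203
t 4.38 pos [442.  151.8  57.9] yaw 2.752 F [1.2 4.5 0.6] M [ 1.33 -0.22  0.02] grip 11.7 30.0 tau6 0.009 q6 -1.02
```

Call:
{"name": "apply_moves", "arguments": {"motion": "0 0 0 5;0 0 0 5;0 0 0 5;0 0 0 5;0 0 0 5;0 0 0 5;0 0 0 0"}}

```text
time: 5.25
tool_pos: [442.3, 151.4, 57.8]
tcp_rot: [3.14, 0.001, 2.228]
contact_force: [3.0, 2.2, -1.4]
grip_width: 12.0
finger_force: 30.0
```

```bash
python3 -c "
from h import *
tilt();st()"
```

```text
side slope x 0.0166 y 0.0037 h0 36.84 5624
top slope x 0.0172 y 0.004 h0 36.85 8192
t 5.35 pos [442.3 151.4  57.9] yaw 2.228 F [ 2.4  2.  -1. ] M [ 0.83 -0.81  0.03] grip 11.9 30.0 tau6 0.047 q6 -0.49
```

Call:
{"name": "apply_moves", "arguments": {"motion": "0 0 0 6;0 0 0 6;0 0 0 6;0 0 0 6;0 0 0 6;0 0 0 6;0 0 0 6;0 0 0 0"}}

```text
time: 6.35
tool_pos: [442.4, 151.1, 57.8]
tcp_rot: [3.14, 0.0, 1.495]
contact_force: [4.6, -0.4, -2.3]
grip_width: 11.9
finger_force: 30.0
```

```bash
python3 -c "
from h import *
tilt();st()"
```

```text
side slope x 0.0072 y 0.0043 h0 38.19 5555
top slope x 0.007 y 0.004 h0 38.2 7680
t 6.45 pos [442.4 151.2  57.8] yaw 1.496 F [ 4.7 -1.1 -1.6] M [ 0.04 -1.04  0.  ] grip 12.3 30.0 tau6 -0.033 q6 0.24
```

Call:
{"name": "apply_moves", "arguments": {"motion": "0 0 0 5;0 0 0 5;0 0 0 5;0 0 0 0;0 0 0 0"}}

```text
time: 7.08
tool_pos: [442.3, 151.1, 57.8]
tcp_rot: [3.14, -0.0, 1.234]
contact_force: [5.2, -0.6, -1.6]
grip_width: 12.2
finger_force: 30.0
```

Call:
{"name": "apply_moves", "arguments": {"motion": "0 0 0 0;0 0 0 0;0 0 0 0", "fingers": -0.1}}

```text
time: 7.45
tool_pos: [440.9, 151.4, 57.5]
tcp_rot: [-3.14, 0.001, 1.232]
contact_force: [0.4, 0.3, 0.4]
grip_width: 37.3
finger_force: 0.0
```

Call:
{"name": "apply_moves", "arguments": {"motion": "0 0 -0.02 0;0 0 -0.03 0;0 0 -0.03 0;0 0 0 0"}}

```text
time: 7.95
tool_pos: [442.6, 151.7, 139.5]
tcp_rot: [3.138, -0.002, 1.232]
contact_force: [-0.2, 0.4, -0.4]
grip_width: 41.3
finger_force: 0.0
```

```bash
python3 -c "
from h import *
tilt();st()
c=bot.capture('side');p=pts(c)
b=p[(p[:,1]>-115)&(p[:,1]<-50)&(p[:,0]>455)&(p[:,0]<530)&(p[:,2]>65)];print(cv2.minAreaRect(b[:,:2].astype(np.float32)),np.percentile(b[:,2],[5,50,95]))
delta(491,-82.6,130,2.86)"
```

```text
side slope x 0.0039 y 0.0048 h0 38.65 5537
top slope x 0.0031 y 0.0049 h0 38.64 7529
t 8.05 pos [441.1 151.4 137.3] yaw 1.231 F [ 0.1 -0.3 -0.6] M [-0.09  0.07  0.08] grip 41.4 0.0 tau6 -0.003 q6 0.51
((492.267333984375, -84.47895812988281), (14.154187202453613, 43.609947204589844), 74.20695495605469) [66.86804072 81.19904632 90.49563934]
tool delta mm [-203.8  125.2    6.8] turn deg -93.3 t 8.1
```

Call:
{"name": "apply_moves", "arguments": {"motion": "-0.041 0.025 0 0;-0.041 0.025 0 0;-0.041 0.025 0 0;-0.041 0.025 0 0;-0.04 0.025 0 0;0 0 0 -10;0 0 0 -10;0 0 0 -10"}}

```text
time: 9.1
tool_pos: [490.6, -82.5, 136.2]
tcp_rot: [-3.139, -0.002, 1.76]
contact_force: [0.6, 0.8, 0.4]
grip_width: 41.4
finger_force: 0.0
```

Call:
{"name": "apply_moves", "arguments": {"motion": "0 0 0 -10;0 0 0 -10;0 0 0 -10;0 0 0 -10;0 0 0 -10;0 0 0 -10;0 0 0 -3;0 0 0 0"}}

```text
time: 10.1
tool_pos: [490.8, -82.3, 136.5]
tcp_rot: [3.141, -0.003, 2.854]
contact_force: [-0.3, -0.1, 0.3]
grip_width: 41.3
finger_force: 0.0
```

```bash
cat >> h.py <<'E'
def wbar(x,y):
    o=bot.get_obs();c=bot.capture('wrist');T=np.eye(4);T[:3,:3]=R.from_euler('xyz',o['tcp_rot']).as_matrix();T[:3,3]=o['tool_pos']
    p=pts(c,T=T@c['mount']);b=p[(p[:,2]>66)&(p[:,2]<97)&(np.hypot(p[:,0]-x,p[:,1]-y)<32)]
    print(len(b),cv2.minAreaRect(b[:,:2].astype(np.float32)),np.percentile(b[:,2],[50,95]))
    return c
E
python3 -c "
from h import *
c=wbar(491,-83);cv2.imwrite('pics/w2.png',c['img']);st();delta(491,-83,56,2.86)"
```

```text
875 ((492.0606689453125, -83.53169250488281), (11.923606872558594, 43.37150192260742), 74.27639770507812) [89.41321934 90.74452488]
t 10.15 pos [490.9 -82.4 136.7] yaw 2.853 F [0.3 0.8 0. ] M [-0.05 -0.01 -0.02] grip 41.4 0.0 tau6 -0.108 q6 -1.6
tool delta mm [-0.4 -0.6 80.7] turn deg -0.4 t 10.15
```

View pics/w2.png

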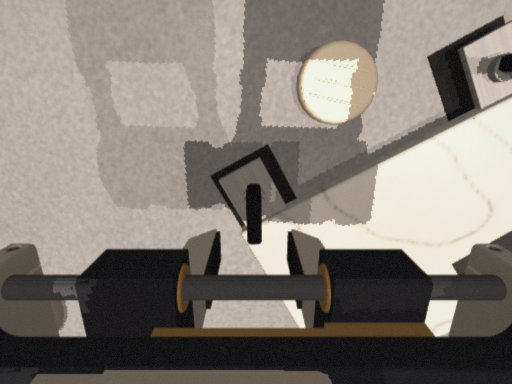

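The right bar is at pixel (254,213), aligned between the fingers.

Call:
{"name": "apply_moves", "arguments": {"motion": "-0.001 -0.001 0.025 0;0 0 0.025 0;0 0 0.02 0;0 0 0.006 0;0 0 0 0"}}

```text
time: 10.78
tool_pos: [492.1, -83.8, 61.6]
tcp_rot: [3.141, -0.001, 2.854]
contact_force: [0.2, -0.2, -0.5]
grip_width: 41.2
finger_force: 0.0
```

Call:
{"name": "apply_moves", "arguments": {"motion": "0 0 0 0;0 0 0 0;0 0 0 0;0 0 0 0", "fingers": -1}}

```text
time: 11.28
tool_pos: [492.6, -82.9, 62.0]
tcp_rot: [3.14, 0.001, 2.854]
contact_force: [2.1, 4.9, -0.9]
grip_width: 12.0
finger_force: 29.9
```

Call:
{"name": "apply_moves", "arguments": {"motion": "0 0 0 5;0 0 0.0005 5;0 0 0 0"}}

```text
time: 11.65
tool_pos: [492.7, -82.7, 61.4]
tcp_rot: [3.14, 0.0, 2.678]
contact_force: [1.7, 5.3, -0.9]
grip_width: 11.8
finger_force: 29.9
```

```bash
python3 -c "
from h import *
tilt();st()"
```

```text
side slope x 0.0051 y 0.0057 h0 38.58 3307
top slope x 0.0039 y 0.0048 h0 38.61 7209
t 11.75 pos [492.7 -82.7  61.4] yaw 2.679 F [ 2.1  4.8 -0.8] M [ 1.11 -0.45 -0.08] grip 12.1 29.9 tau6 -0.054 q6 -1.43
```

Call:
{"name": "apply_moves", "arguments": {"motion": "0 0 0.0002 5;0 0 0.0003 5;0 0 0.0002 5;0 0 0.0003 5;0 0 0.0002 5;0 0 0.0003 5;0 0 0 0"}}

```text
time: 12.62
tool_pos: [493.1, -82.4, 59.9]
tcp_rot: [3.139, -0.001, 2.154]
contact_force: [4.1, 7.4, -0.2]
grip_width: 11.9
finger_force: 30.0
```

```bash
python3 -c "
from h import *
tilt();st()"
```

```text
side slope x 0.004 y 0.0051 h0 38.62 3340
top slope x 0.0034 y 0.0049 h0 38.65 7145
t 12.72 pos [493.1 -82.4  59.9] yaw 2.155 F [ 4.4  6.8 -0.4] M [ 1.39 -0.67 -0.03] grip 12.1 30.0 tau6 -0.049 q6 -0.91
```

Call:
{"name": "apply_moves", "arguments": {"motion": "0 0 0.0002 5;0 0 0.0003 5;0 0 0.0002 5;0 0 0.0003 5;0 0 0.0002 5;0 0 0.0003 5;0 0 0 0"}}

```text
time: 13.6
tool_pos: [493.5, -82.2, 58.7]
tcp_rot: [3.138, -0.002, 1.631]
contact_force: [5.4, 9.9, -0.6]
grip_width: 11.9
finger_force: 30.0
```

```bash
python3 -c "
from h import *
tilt();st()"
```

```text
side slope x 0.0036 y 0.0037 h0 38.75 2605
top slope x 0.0035 y 0.0039 h0 38.8 7507
t 13.7 pos [493.6 -82.2  58.7] yaw 1.632 F [4.4 8.5 0.2] M [ 1.56 -0.68 -0.09] grip 12.1 30.0 tau6 -0.053 q6 -0.38
```

Call:
{"name": "apply_moves", "arguments": {"motion": "0 0 0 4;0 0 0 4;0 0 0 4;0 0 0 0"}}

```text
time: 14.2
tool_pos: [493.8, -82.1, 58.7]
tcp_rot: [3.138, -0.003, 1.422]
contact_force: [5.2, 9.6, -1.3]
grip_width: 11.9
finger_force: 30.0
```

```bash
python3 -c "
from h import *
tilt();st()"
```

```text
side slope x 0.0024 y 0.0016 h0 38.96 2492
top slope x 0.0026 y 0.0018 h0 38.97 7652
t 14.3 pos [493.7 -82.1  58.7] yaw 1.422 F [ 6.4  9.8 -0.3] M [ 1.57 -0.77 -0.01] grip 11.9 30.0 tau6 -0.029 q6 -0.17
```

The y-slope now sits roughly midway between the two single-foot states (-0.003 at the start, +0.0048 on the left foot only). One small nudge more, then let go.

Call:
{"name": "apply_moves", "arguments": {"motion": "0 0 0 2;0 0 0 2;0 0 0 0"}}

```text
time: 14.68
tool_pos: [493.8, -82.1, 58.6]
tcp_rot: [3.139, -0.003, 1.352]
contact_force: [6.4, 9.1, -0.8]
grip_width: 12.1
finger_force: 30.0
```

Call:
{"name": "apply_moves", "arguments": {"motion": "0 0 0 0;0 0 0 0;0 0 0 0", "fingers": -0.1}}

```text
time: 15.05
tool_pos: [492.0, -84.0, 58.2]
tcp_rot: [-3.141, 0.0, 1.353]
contact_force: [0.0, 0.0, -0.3]
grip_width: 37.0
finger_force: 0.0
```

Call:
{"name": "apply_moves", "arguments": {"motion": "0 0 -0.02 0;0 0 -0.03 0;0 0 -0.03 0;0 0 -0.03 0;0 0 0 0"}}

```text
time: 15.68
tool_pos: [493.3, -84.4, 170.3]
tcp_rot: [3.137, 0.0, 1.353]
contact_force: [-0.2, -0.4, -1.0]
grip_width: 41.2
finger_force: 0.0
```

```bash
python3 -c "
from h import *
tilt();tilt();st();wbar(492,-83)"
```

```text
side slope x 0.0014 y 0.001 h0 39.05 5614
top slope x 0.0015 y 0.0008 h0 39.09 8138
side slope x 0.0016 y 0.0009 h0 39.03 5593
top slope x 0.0013 y 0.0007 h0 39.06 8111
t 15.88 pos [491.4 -83.7 167.1] yaw 1.353 F [-0.3  0.7 -0.1] M [-0.11  0.08  0.07] grip 41.2 0.0 tau6 0.0 q6 -0.1
645 ((493.23040771484375, -82.28982543945312), (42.8998908996582, 11.12380599975586), 77.44664001464844) [85.79970441 87.0770718 ]
```

```bash
python3 -c "
from h import *
print(bot.close_job())"
```

```text
the job is handed in; nothing more can be done
None
```

I turned both front screws down and handed in the job: the slab measures level within about 0.002 rad, and its sideways slope suggests both front feet share the load about evenly, though I couldn't measure foot forces and the hand-in returned no verdict.

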